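Close the framing corner and hold the square in it

TASK

Slide the stud along its guide rail by the black handle until its end butts fully against the fixed plate. Then pick up the carpenter's square by its wooden grip, lay it flat on the jig board inside the corner and press it in until one outer edge bears on the stud and the other on the plate. Finish while still gripping the square and pressing it firmly against both faces, with the stud still closed up; do not let go, and leave the jar, the tin and the timber offcut where they are.

Things in the scene. Friction and masses are not known exactly. Their poses are not given: they have to be found in the camera images.
- jig: Corner jig fixed to the bench: a plywood board, top 12 mm above the bench, with a plate and a sliding stud that form an inside corner. Origin: foot of that corner (stud closed), at bench height. +x along the stud's inner face, away from the plate; +y along the plate's inner face, away from the stud; z up. The square belongs at x > 0, y > 0, where the board is free for 190 mm both ways.
- plate: The fixed timber plate, lying flat: 64 mm wide, 38 mm high, from 12 to 50 mm above the bench. Same frame as the jig: its inner face is the plane x = 0, and it runs from y = -65 mm to y = 185 mm.
- sled (a joint): Slide of the stud along the jig's x axis, in m: the gap between the stud's end and the plate. 0 = closed, end butted against the plate (a firm stop); up to 0.125 = open. It slides with about 3 N of friction and stays where it is left; it cannot move sideways. Timber and aluminium rub with a friction coefficient of up to 0.75.
- stud: Sliding timber stud lying flat: 210 mm long, 63 wide, its top 50 mm above the bench, an aluminium rail behind it. Axes as the jig's; origin: foot of its inner face at the plate end, at bench height (on the jig's origin when closed). In its frame it spans x 0 to 210, y -63 to 0 mm; inner face y = 0, in line with the jig's x axis.
- sled_handle (a point): Grasp point on the black upright handle block on top of the stud, 80 mm above the bench on the block's centre line. The block is 22 mm thick along the slide (jig x), 50 mm wide across it, rising from 54 to 98 mm above the bench. It lies 100 mm from the stud's plate end, 32 mm behind the inner face. Axes as the jig's.
- square: Loose aluminium carpenter's square lying flat: an L of two legs at a right angle, each 150 mm long outside, 30 wide, 8 thick, with a diagonal brace 24 mm wide and an upright dark wooden grip on it; 0.2 to 0.45 kg. Origin: outer corner of the L, underside; x and y along the two outer edges, z up. Seated, its origin and axes match the jig's, 12 mm above the bench.
- square_grip (a point): Grasp point on the wooden grip of the square, at x = 75, y = 75, z = 36 mm in the square's frame. Axes as the square's. The grip is a bar 22 mm thick along the diagonal x = y, 62 mm long across that diagonal (along the direction x = -y), rising from 8 to 58 mm above the square's underside.
- jar: Bystander: a closed jar 60 mm in diameter, 80 mm high, standing on the bench. To be left where it is.
- tin: Bystander: a tin 72 mm in diameter, 100 mm high, standing on the bench. To be left where it is.
- offcut: Bystander: a loose timber offcut, 90 x 64 x 38 mm, lying on the bench. To be left where it is.
Mind the look-alikes: they are no part of the job. Several things have the shape of the square; the one meant has the colours described above.

How it is judged:
On the way:
1. the stud is slid home against the plate (value of joint sled below 0.004 m), for 0.2 s.
At the end, for the whole second after the job is handed in: Stud within 4 mm of the plate; square flat on the board (within 5 mm, tilt under 0.04 rad), its corner within 4 mm of the jig corner in x and y, edges within 0.025 rad, pressing over 1.5 N on both stud and plate, held by the fingers with over 2 N, at rest (value of joint sled below 0.004 m and contact force between square and stud above 1.5 N and contact force between square and plate above 1.5 N and contact force between the fingers and square above 2 N and angle between the x axis of square and the x axis of jig, either way round below 0.025 rad and x of square in the frame of jig between -0.004 and 0.004 m and y of square in the frame of jig between -0.004 and 0.004 m and z of square in the frame of jig below 0.017 m and angle between square's own z axis and vertical below 0.04 rad and linear speed of square below 0.01 m/s); the arm keeps its last pose, push and grip.
It fails at once if a bystander (jar, tin or offcut) is shifted by more than 30 mm (distance of any of jar, tin, offcut from where it was at the start of the episode above 0.03 m).
It also fails if it takes over 64 s, if anything falls off the work surface, if the arm or the gripper's body presses on something with over 40 N, if the wrist force passes 120 N, or if a joint passes its speed limit or range.

ROBOT

A 6-joint arm with a two-finger parallel gripper is mounted at the origin on the work surface. World frame = base frame: x ahead of the robot, y to its left, z up, the work surface at z = 0. Lengths are in m, angles in rad, forces in N, time in s.
With the tool pointing down it reaches from about 0.25 to 0.725 m from the base axis. Payload 9.7 kg.
Tool frame: the origin (TCP) lies on the front face of the gripper's body, between the roots of the fingers; the fingertips stand 73 mm ahead of it and the grasp point (between the pads) lies 54 mm ahead of it (manip.pinch_z is the distance from the TCP to the grasp point, in m); z points along the fingers, y is the direction in which the jaws open and shut (so a half turn about z gives the same grasp; the last joint's range is limited). The gripper opens to 85 mm and grips with 20 to 120 N. Pads are 22 mm wide; open, the fingers measure 114 mm over their backs; the gripper's body (76 mm by 85 mm) begins 54 mm behind the grasp point. The pads swing forward as they close: fully open they stand 13 mm farther back than shut.
Start: joints at [-1.233, 0.087, 0.176, 1.66, 0, 1.571], TCP at [0.182, -0.519, 0.304] pointing down, gripper open.
Joint ranges: [-3.13, 3.13], [-0.85, 1.81], [-1.15, 1.24], [-2.2, 2.28], [-1.44, 1.52], [-3.14, 3.14]. Speed limits (rad/s): [2.22, 2.22, 2.57, 3.14, 3.14, 3.14].

INTERFACE

Orientations are given as [roll, pitch, yaw] about the fixed x, y, z axes, in that order (R = Rz(yaw) Ry(pitch) Rx(roll)).
In Python, from station import manip gives the robot as it stands.
- The arm moves only by the tool send_rows, never from a script. Its argument "series" is a list of rows, each a list of 4 numbers: the shift along the tool's x, y, z in mm, then the turn about the tool's z in rad. In form: [[tx, ty, tz, spin], ...]. A call has 1 to 20 rows; each row shifts and turns the commanded pose from where the row before left it, along the tool's axes as they then stand; what a row does not reach is not made up. A row lasts 1/8 s, in which the tool goes at most 62.5 mm and 10.7 degrees, less where a joint would pass 70% of its speed; a pose out of reach is approached as far as the arm can. A call is refused whole if a number of a shift passes 62.5 or a number of a turn 0.188, either way. A call with a gripper value outside its range is refused whole. "hand" is the opening, from 0 (shut) to 1 (fully open), set as the call begins (left out, the last holds). The fingers move at their own pace and stop on an object; "squeeze" is the grip in N (left out, the last holds). Time passes only in rows, so rows that do not move let the fingers close. It gives the time, the measured TCP pose, the force and the opening at its end, in the units of the state.
- manip.read_state(): the state, without advancing time (a new reading comes with each control period).
- manip.read_camera(name): name is "scene" or "top"; returns (picture, depth): 420x560x3 uint8, red, green, blue; 420x560 float32, m along the optical axis (not along the pixel's ray), 0 where there is no reading.
- manip.calibration(name): a dict with "fx", "fy", "cx", "cy" (pixels), "k1" (the pictures are not rectified: a ray, as slopes to the right and down, at radius r is drawn at 1 + k1 r^2 times it, then the intrinsics apply), "camera_from_world" (4x4, takes a point from world to camera coordinates). Camera axes: x right, y down, z forward; pixel columns grow to the right and rows downward; lengths in m; the calibration is good to about 2 mm. A picture is of the moment at which its call begins. calibration takes no time and is no camera call.
- manip.job_done(): hands the job in, once; it reports no verdict.
Trained networks look in the newest picture that a camera, given by its name, has taken for a name from the list of things; names that differ only in an ending like _2 or _b are one class to them, and where a whole thing is asked for, a point or a joint stands for the part that bears it (a point fixed in the world has none). Each returns a list of dicts, best first, with "p" (0 to 1); they miss things now and then, are a little off and sometimes report something else, mostly with a low value. They report only what shows in the picture. A call takes as long as a camera call. They do not tell look-alikes from the thing itself.
- manip.silhouettes(camera, thing): "region" (420x560 bool, what is visible of it) and "extent" ([centre column, centre row, width, height] as shares, 0 to 1, of the picture: columns of its width, rows of its height, round what is visible of it).
- manip.place_of(camera, thing): "point" ([row, column] as shares, 0 to 1, of the picture: columns of its width, rows of its height: a listed point, or the origin of a listed thing).
The state is a dict: "clock": time; "joints": joint angles; "joint_velocities": joint speeds; "effort": joint torques, N m; "eef_pos": TCP position; "tcp_rot": TCP orientation; "force": force on the tool from outside, world axes, zero at the start; "torque": the same for the moment, N m; "opening": opening from 0.0 (shut) to 1.0 (fully open).
Only numpy, scipy, OpenCV 4.12 (cv2) and the standard library are available. Lean on these libraries where they do the work, as an engineer would, in place of code of your own. Each camera call takes 0.05 s, during which the arm holds its last target.

## Working session

There is one attempt and no reset: what is moved stays moved. The work goes in short steps, Python scripts to look and compute and a tool call to move; the robot and the scene stay as the last step left them, time stands still between calls to the robot, and variables do not carry over. Pictures are saved under pics/ and viewed, and the job is handed in when it is done.

Besides the shell and the picture viewer there is one more tool, called by a JSON object that holds its "fn" and its "kwargs". send_rows: Moves the arm, as the interface text tells. Its arguments: {"type":"object","properties":{"series":{"type":"array","items":{"type":"array","items":{"type":"number"}}},"hand":{"type":"number"},"squeeze":{"type":"number"}},"required":["series"]}

```bash
mkdir -p pics; ls; cat > h.py <<'E'
import numpy as np, cv2
from station import manip
def shot(c,f):
    p,d=manip.read_camera(c); cv2.imwrite('pics/'+f,cv2.cvtColor(p,cv2.COLOR_RGB2BGR)); np.save(f'pics/{c}_d.npy',d); np.save(f'pics/{c}_p.npy',p); return p,d
def rays(c,uv):
    k=manip.calibration(c); uv=np.atleast_2d(np.array(uv,float))
    x=(uv[:,0]-k['cx'])/k['fx']; y=(uv[:,1]-k['cy'])/k['fy']
    rd=np.hypot(x,y); r=rd.copy()
    for _ in range(30): r=rd/(1+k['k1']*r*r)
    s=np.where(rd>0,r/np.maximum(rd,1e-9),1)
    return np.c_[x*s,y*s,np.ones(len(x))],np.linalg.inv(np.array(k['camera_from_world']))
def atdepth(c,uv,d):
    r,T=rays(c,uv); return (r*np.reshape(d,(-1,1)))@T[:3,:3].T+T[:3,3]
def atz(c,uv,z):
    r,T=rays(c,uv); w=r@T[:3,:3].T; o=T[:3,3]; t=(z-o[2])/w[:,2]; return o+w*t[:,None]
def proj(c,P):
    k=manip.calibration(c);T=np.array(k['camera_from_world']);P=np.atleast_2d(P)@T[:3,:3].T+T[:3,3]
    x=P[:,0]/P[:,2];y=P[:,1]/P[:,2];s=1+k['k1']*(x*x+y*y)
    return np.c_[x*s*k['fx']+k['cx'],y*s*k['fy']+k['cy']]
E
python3 - <<'E'
from h import *
shot('scene','s0.png');shot('top','t0.png')
for c in('scene','top'):
    k=manip.calibration(c);print(c,k['fx'],k['k1'],np.linalg.inv(np.array(k['camera_from_world']))[:3,3])
for n in['jig','stud','sled_handle','square','square_grip','plate','jar','tin','offcut']:
    for c in('top','scene'):
        print(c,n,[(round(r['p'],2),round(r['point'][1]*560),round(r['point'][0]*420)) for r in manip.place_of(c,n)][:5])
s=manip.read_state();print(s)
print(manip.pinch_z)
E
```

```text
pics
scene 477.17136128495275 -0.119645070530101 [ 1.25427899 -1.0296276   1.03743041]
top 466.80181044768466 -0.1279099790532012 [ 0.29629053 -0.12574146  1.55581438]
top jig [(0.58, 228, 164)]
scene jig [(0.59, 344, 220), (0.37, 235, 234)]
top stud [(0.81, 208, 183)]
scene stud [(0.92, 346, 200), (0.26, 408, 205)]
top sled_handle [(0.76, 173, 186)]
scene sled_handle [(0.8, 352, 175)]
top square [(0.96, 329, 198), (0.96, 353, 295), (0.61, 395, 215)]
scene square [(0.64, 170, 227), (0.63, 255, 262), (0.55, 187, 291)]
top square_grip [(0.91, 413, 184), (0.65, 320, 288)]
scene square_grip [(0.75, 198, 207), (0.61, 232, 232), (0.61, 194, 314)]
top plate []
scene plate [(0.74, 345, 215)]
top jar [(0.59, 169, 133)]
scene jar [(0.96, 407, 206)]
top tin [(0.32, 331, 198)]
scene tin [(0.86, 344, 264)]
top offcut [(0.85, 348, 156)]
scene offcut [(0.68, 281, 295), (0.53, 232, 234)]
{'clock': 1.0, 'joints': array([-1.23299683e+00,  8.69256006e-02,  1.75911288e-01,  1.65982382e+00,
        5.93995857e-06,  1.57082084e+00]), 'joint_velocities': array([-0.00029536,  0.00209419,  0.00057636,  0.00129653, -0.00055388,
        0.00094304]), 'effort': array([-2.28030440e-03, -5.20104718e+01,  4.64869952e+01,  1.43273912e-03,
       -6.15683257e-05,  1.08453270e-05]), 'eef_pos': array([ 0.18227624, -0.51891297,  0.30387589]), 'tcp_rot': array([-3.14155084e+00, -5.93893365e-06,  3.37774986e-01]), 'force': array([-0.33891392, -0.07809865, -0.54296339]), 'torque': array([ 0.00216024,  0.02214189, -0.03093337]), 'opening': 0.9988859010121982}
0.0539
```

View pics/t0.png

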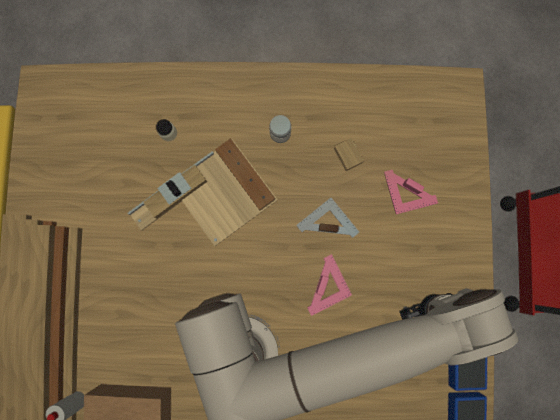

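View pics/s0.png

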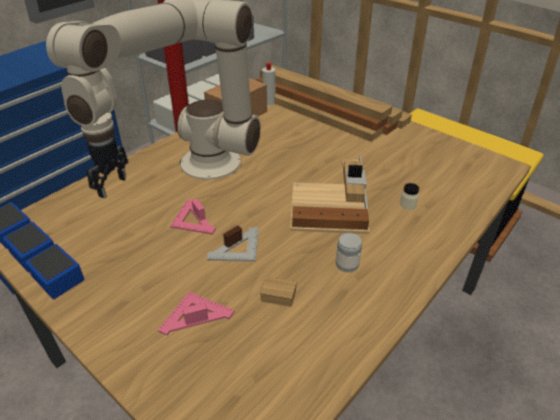

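```bash
python3 - <<'E'
import cv2
i=cv2.imread('pics/t0.png'); cv2.imwrite('pics/t0c.png',cv2.resize(i[100:340,130:450],None,fx=2.5,fy=2.5,interpolation=cv2.INTER_CUBIC))
E
```

```text
(no output)
```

View pics/t0c.png

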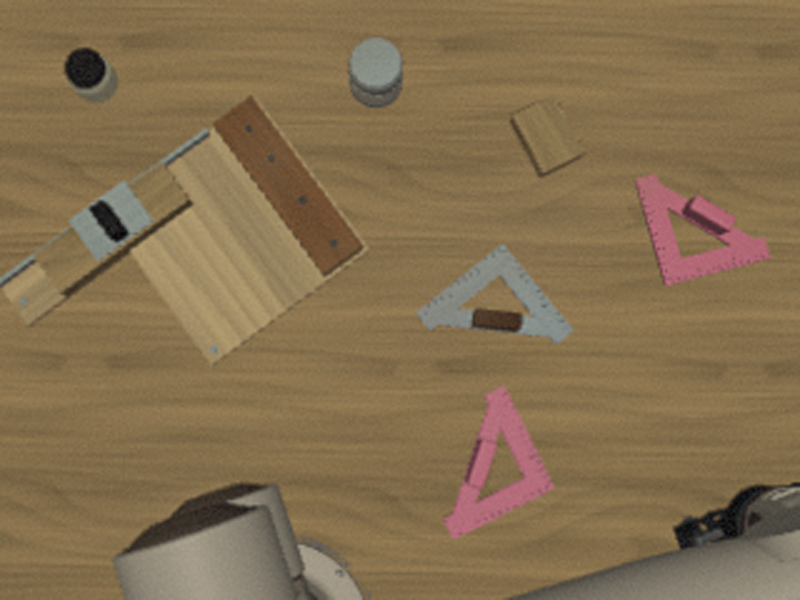

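Candidates for the square in the top view are pink at (412,190), pink at (332,288) and grey aluminium with a dark brown grip at (329,228). I choose the grey one. The close crop confirms aluminium legs with the corner at about (331,200), and the brown grip on the brace. The jig's plate is brown at (245,172) and the black handle is at (174,188). The jar and tin are at (166,129) and (280,128), and the offcut is at (348,155).

```bash
cat > fit.py <<'E'
from h import *
from scipy.optimize import minimize
def render(c,polys,pose,z0=0,S=4,box=None):
    x,y,t=pose;R=np.array([[np.cos(t),-np.sin(t)],[np.sin(t),np.cos(t)]])
    m=np.zeros((420*S,560*S),np.uint8)
    for P in polys:
        P=np.array(P,float);Q=np.c_[P[:,:2]@R.T+[x,y],P[:,2]+z0]
        uv=(proj(c,Q)+.5)*S-.5
        cv2.fillPoly(m,[cv2.convexHull(np.round(uv*16).astype(np.int32))],255,shift=4)
    return cv2.resize(m,(560,420),interpolation=cv2.INTER_AREA)/255.
def box(x0,x1,y0,y1,z0,z1): return [(x,y,z) for x in(x0,x1) for y in(y0,y1) for z in(z0,z1)]
def dia(x0,y0,hl,ht,z0,z1):
    a=np.array([1,-1])/2**.5;b=np.array([1,1])/2**.5;o=np.array([x0,y0])
    return [(*(o+i*hl*a+j*ht*b),z) for i in(-1,1) for j in(-1,1) for z in(z0,z1)]
def brace():
    # band 24 wide around x+y=150, clipped in the L
    h=.012*2**.5;return [(x,y,z) for (x,y) in((0.0,.15-h),(0.0,.15),(.15,0.0),(.15-h,0.0)) for z in(0,.008)]
SQ=[box(0,.15,0,.03,0,.008),box(0,.03,0,.15,0,.008),dia(.075,.075,.045,.012,0,.008),dia(.075,.075,.031,.011,.008,.058)]
def fit(masks,polys,p0,z0):
    def f(p):
        e=0
        for c,m in masks.items(): e+=np.abs(render(c,polys,p,z0)-m).sum()
        return e
    best=None
    for k in range(3):
        sim=np.array(p0)+np.array([[0,0,0],[.01,0,0],[0,.01,0],[0,0,.08]])/(k+1)
        r=minimize(f,p0,method='Nelder-Mead',options=dict(initial_simplex=sim,xatol=1e-4,fatol=.2,maxiter=150));p0=r.x
    return r.x,r.fun
E
cat > m1.py <<'E'
from fit import *
for c in('top','scene'):
    P=np.load(f'pics/{c}_p.npy').astype(int);d=np.load(f'pics/{c}_d.npy')
    for n in((329,228),(317,210),(327,228),(174,188),(245,172),(180,184),(210,205)) if c=='top' else ((233,236),(250,245),(230,255),(355,172),(330,215)):
        print(c,n,P[n[1],n[0]],atdepth(c,[n],[d[n[1],n[0]]])[0].round(3))
E
python3 m1.py
```

```text
top (329, 228) [78 57 44] [ 0.41  -0.278  0.063]
top (317, 210) [133 136 130] [ 0.473 -0.244  0.01 ]
top (327, 228) [73 50 35] [ 0.41  -0.273  0.056]
top (174, 188) [33 34 35] [0.528 0.217 0.1  ]
top (245, 172) [105  76  46] [ 0.592 -0.004  0.046]
top (180, 184) [141 149 139] [0.548 0.209 0.054]
top (210, 205) [168 146 106] [0.485 0.114 0.012]
scene (233, 236) [50 29 22] [ 0.425 -0.287  0.047]
scene (250, 245) [158 155 145] [ 0.462 -0.252  0.007]
scene (230, 255) [158 156 147] [ 0.449 -0.327  0.01 ]
scene (355, 172) [11 18 15] [0.539 0.216 0.079]
scene (330, 215) [124  79  47] [ 0.596 -0.012  0.052]
```

```bash
cat > m2.py <<'E'
from fit import *
import sys
def win(m,w):
    o=np.zeros_like(m);o[w[1]:w[3],w[0]:w[2]]=m[w[1]:w[3],w[0]:w[2]];return o
def sqmask(c,w):
    P=np.load(f'pics/{c}_p.npy').astype(int)
    sat=P.max(2)-P.min(2)
    m=((sat<32)&(P.sum(2)>200))|((P.sum(2)<215))
    m=win(m,w).astype(np.uint8)
    n,l,s,_=cv2.connectedComponentsWithStats(m);k=1+s[1:,4].argmax();return (l==k).astype(float)
if __name__=='__main__':
    ms={'top':sqmask('top',(290,190,365,245)),'scene':sqmask('scene',(200,220,266,270))}
    p0=[.50,-.285,np.arctan2(.039,-.03*0-.05)] 
    a=atz('top',[(331,200),(298,227),(357,234)],.006);print(a)
    p0=[a[0,0],a[0,1],np.arctan2(a[1,1]-a[0,1],a[1,0]-a[0,0])]
    for mm in (ms,{'top':ms['top']},{'scene':ms['scene']}):
        p,e=fit(mm,SQ,p0,0);print(p.round(4),e,[m.sum() for m in mm.values()])
        if len(mm)==2:
          for c in ms:
            r=render(c,SQ,p);i=np.load(f'pics/{c}_p.npy')[...,::-1].copy();v=np.dstack([ms[c]*255,r*255,i[...,2]]).astype(np.uint8)
            w=(280,180,370,250) if c=='top' else(195,215,275,275)
            cv2.imwrite(f'pics/fit_{c}.png',cv2.resize(np.hstack([v[w[1]:w[3],w[0]:w[2]],i[w[1]:w[3],w[0]:w[2]]]),None,fx=4,fy=4,interpolation=cv2.INTER_NEAREST))
E
python3 m2.py
python3 - <<'E'
from h import *
# plate brown mask, stud
P=np.load('pics/top_p.npy');hsv=cv2.cvtColor(P,cv2.COLOR_RGB2HSV)
for n in((245,172),(225,150),(265,195),(225,185),(155,205),(190,183),(148,212)): print(n,P[n[1],n[0]],hsv[n[1],n[0]])
E
```

```text
[[ 0.50819304 -0.29098855  0.006     ]
 [ 0.41611571 -0.18097163  0.006     ]
 [ 0.3949927  -0.37796976  0.006     ]]
[ 0.5182 -0.2883  2.2604] 294.2549019607843 [np.float64(1048.0), np.float64(1028.0)]
[ 0.5183 -0.2889  2.2598] 130.13725490196077 [np.float64(1048.0)]
(245, 172) [105  76  46] [ 15 143 105]
(225, 150) [111  80  52] [ 14 136 111]
(265, 195) [111  77  50] [ 13 140 111]
(225, 185) [151 136  96] [ 22  93 151]
(155, 205) [133 113  77] [ 19 107 133]
(190, 183) [130 110  72] [ 20 114 130]
(148, 212) [145 125  89] [ 19  98 145]Traceback (most recent call last):
  File "m2.py", line 17, in <module>
    p,e=fit(mm,SQ,p0,0);print(p.round(4),e,[m.sum() for m in mm.values()])
        ~~~^^^^^^^^^^^^
  File "fit.py", line 27, in fit
    r=minimize(f,p0,method='Nelder-Mead',options=dict(initial_simplex=sim,xatol=1e-4,fatol=.2,maxiter=150));p0=r.x
    res = _minimize_neldermead(fun, x0, args, callback, bounds=bounds,
                               **options)
    fxr = func(xr)
    fx = function(np.copy(x), *(wrapper_args + args))
  File "fit.py", line 22, in f
    for c,m in masks.items(): e+=np.abs(render(c,polys,p,z0)-m).sum()
                                        ~~~~~~^^^^^^^^^^^^^^
  File "fit.py", line 8, in render
    uv=(proj(c,Q)+.5)*S-.5
        ~~~~^^^^^
  File "h.py", line 17, in proj
    k=manip.calibration(c);T=np.array(k['camera_from_world']);P=np.atleast_2d(P)@T[:3,:3].T+T[:3,3]
ValueError: time passes only in moves, steps and waits
```

View pics/fit_top.png

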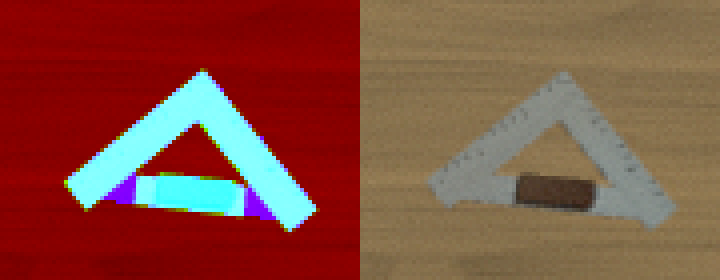

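View pics/fit_scene.png

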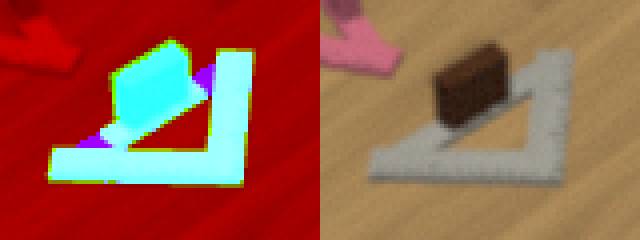

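```bash
python3 - <<'E'
s=open('h.py').read()
s=s.replace("manip.calibration(c)","CAL(c)").replace("def shot","""import functools
@functools.lru_cache(None)
def CAL(c):
    import os,pickle
    f=f'cal_{c}.pkl'
    if not os.path.exists(f): pickle.dump(manip.calibration(c),open(f,'wb'))
    return pickle.load(open(f,'rb'))
def shot""",1)
open('h.py','w').write(s)
s=open('fit.py').read().replace("dia(.075,.075,.045,.012,0,.008)","dia(.0665,.0665,.075,.012,0,.008)");open('fit.py','w').write(s)
E
cat > m3.py <<'E'
from fit import *
from m2 import win,sqmask
ms={'top':sqmask('top',(290,190,365,245)),'scene':sqmask('scene',(200,220,266,270))}
for mm in (ms,{'top':ms['top']},{'scene':ms['scene']}):
    p,e=fit(mm,SQ,[.5182,-.2883,2.26],0);print('square',p.round(4),e)
PL=[box(-.064,0,-.065,.185,.012,.05)]
def brown(c,w):
    h=cv2.cvtColor(cv2.GaussianBlur(np.load(f'pics/{c}_p.npy'),(3,3),0),cv2.COLOR_RGB2HSV)
    m=win((h[...,1]>122)&(h[...,0]<18)&(h[...,2]<150),w).astype(np.uint8);m=cv2.morphologyEx(m,cv2.MORPH_CLOSE,np.ones((5,5)))
    n,l,s,_=cv2.connectedComponentsWithStats(m);k=1+s[1:,4].argmax();return (l==k).astype(float)
b={'top':brown('top',(210,130,285,215)),'scene':brown('scene',(285,200,375,232))}
a=atz('top',[(215.2,150),(260,210.8)],.05);print(a)
t=np.arctan2(*(a[1]-a[0])[[1,0]])-np.pi/2
y=(a[1]-a[0])[:2];y/=np.linalg.norm(y);p0=[*(a[0,:2]+.065*y),t];print(p0)
for mm in({'top':b['top']},{'scene':b['scene']},b):
    p,e=fit(mm,PL,p0,0);print('jig',p.round(4),e,[m.sum() for m in mm.values()])
for c in b:
    r=render(c,PL,p);i=np.load(f'pics/{c}_p.npy')[...,::-1].copy();v=np.dstack([b[c]*255,r*255,i[...,2]]).astype(np.uint8)
    w=(205,130,290,220) if c=='top' else(280,180,380,240)
    cv2.imwrite(f'pics/jfit_{c}.png',cv2.resize(np.hstack([v[w[1]:w[3],w[0]:w[2]],i[w[1]:w[3],w[0]:w[2]]]),None,fx=4,fy=4,interpolation=cv2.INTER_NEAREST))
# handle
H=[box(-.011,.011,-.025,.025,.054,.098)]
hm={}
for c,w in(('top',(160,172,190,202)),('scene',(344,160,366,182))):
    P=np.load(f'pics/{c}_p.npy').astype(int);m=win(P.sum(2)<170,w).astype(np.uint8)
    n,l,s,_=cv2.connectedComponentsWithStats(m);k=1+s[1:,4].argmax();hm[c]=(l==k).astype(float)
for mm in({'top':hm['top']},{'scene':hm['scene']},hm):
    q,e=fit(mm,H,[.528,.217,p[2]],0)
    R=np.array([[np.cos(p[2]),-np.sin(p[2])],[np.sin(p[2]),np.cos(p[2])]]);print('handle',q.round(4),e,[m.sum() for m in mm.values()],'in jig',R.T@(q[:2]-p[:2]))
E
python3 m3.py
```

```text
square [ 0.5176 -0.2874  2.2716] 415.5764705882353
square [ 0.518  -0.2876  2.2675] 195.3098039215686
square [ 0.5174 -0.2875  2.2661] 218.4235294117647
[[ 0.66459456  0.09681081  0.05      ]
 [ 0.46385443 -0.05560142  0.05      ]]
[np.float64(0.6128253504214172), np.float64(0.05750496287256866), np.float64(-4.0629932094312515)]
jig [ 0.6211  0.0623 -4.0674] 144.7372549019608 [np.float64(1371.0)]
jig [ 0.6191  0.0618 -4.0729] 74.2078431372549 [np.float64(1585.0)]
jig [ 0.6191  0.0619 -4.076 ] 219.36470588235295 [np.float64(1371.0), np.float64(1585.0)]
handle [ 0.531   0.2263 -4.0275] 36.38823529411765 [np.float64(110.0)] in jig [ 0.18455128 -0.02684858]
handle [ 0.53    0.2295 -4.1799] 45.3921568627451 [np.float64(149.0)] in jig [ 0.18773459 -0.02794174]
handle [ 0.5314  0.2252 -4.0545] 90.79215686274509 [np.float64(110.0), np.float64(149.0)] in jig [ 0.18347043 -0.02648263]
```

```bash
python3 -c "
import cv2,numpy as np
a=cv2.imread('pics/jfit_top.png');b=cv2.imread('pics/jfit_scene.png');w=max(a.shape[1],b.shape[1])
p=lambda x:cv2.copyMakeBorder(x,0,0,0,w-x.shape[1],cv2.BORDER_CONSTANT)
cv2.imwrite('pics/jf.png',np.vstack([p(a),p(b)]))"
```

```text
(no output)
```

View pics/jf.png

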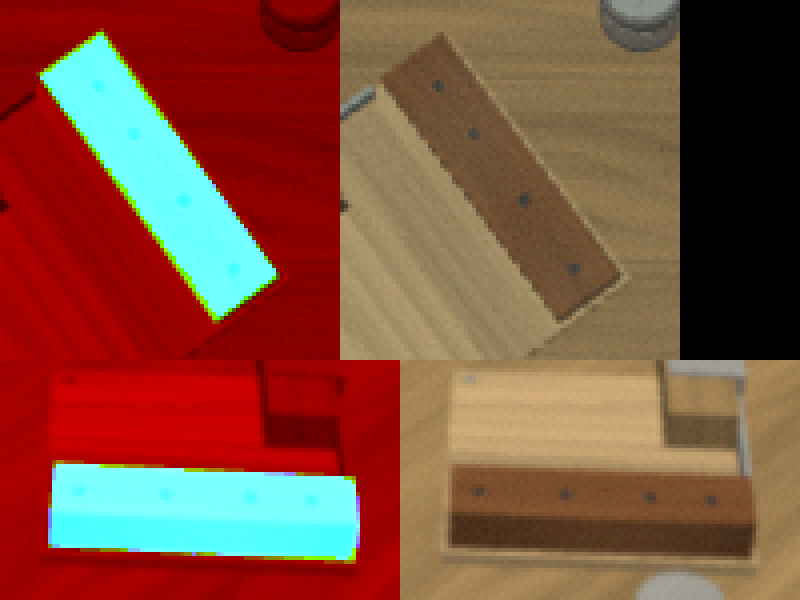

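Cross-checks: the square's origin is (0.518, -0.288) with yaw 2.265. The grip computed from that is (0.412, -0.278), and depth gives (0.41, -0.278). The jig is at (0.620, 0.062) with yaw 2.211, and the sled is open about 85 mm. The handle is at (0.533, 0.227) and within reach.

{"fn": "send_rows", "kwargs": {"series": [[0,0,0,-0.151],[0,0,0,-0.151],[20,-10,0,0],[45,-24,0,0],[45,-24,0,0],[45,-24,0,0],[45,-24,0,0],[45,-24,0,0],[45,-24,0,0],[45,-24,0,0],[45,-24,0,0],[45,-24,0,0],[45,-24,0,0],[45,-24,0,0],[45,-24,0,0],[45,-24,0,0],[45,-24,0,0],[45,-24,0,0],[30,-17,0,0],[0,0,0,0]], "hand": 1, "squeeze": 60}}

```text
clock: 3.5
eef_pos: [0.5333, 0.2263, 0.3028]
tcp_rot: [-3.141, 0.001, 0.642]
force: [-0.3, -0.1, 0.2]
opening: 1.004
```

```bash
cat > d.py <<'E'
import sys
from h import *
from scipy.spatial.transform import Rotation as Ro
# args: x y z yaw -> shift in tool axes (after turn) mm
def go(x,y,z,yaw):
    s=manip.read_state();c,si=np.cos(yaw),np.sin(yaw);d=np.array([x,y,z])-s['eef_pos']
    print('t',round(s['clock'],2),'pos',s['eef_pos'].round(4),'rpy',s['tcp_rot'].round(4),'F',s['force'].round(1),'T',s['torque'].round(2),'op',round(s['opening'],3))
    dy=(yaw-s['tcp_rot'][2]+np.pi)%(2*np.pi)-np.pi
    print('turn',round(-dy,4),'then shift',((d[0]*c+d[1]*si)*1e3).round(1),((d[0]*si-d[1]*c)*1e3).round(1),(-d[2]*1e3).round(1))
if __name__=='__main__': go(*map(float,sys.argv[1:]))
E
python3 d.py .533 .227 .134 .64; python3 -c "
from h import *
shot('scene','s1.png');shot('top','t1.png')
i=cv2.imread('pics/s1.png');cv2.imwrite('pics/s1c.png',cv2.resize(i[80:240,260:460],None,fx=4,fy=4,interpolation=2)[:600])"
```

```text
t 3.5 pos [0.5333 0.2263 0.3028] rpy [-3.1411e+00  1.3000e-03  6.4220e-01] F [-0.3 -0.1  0.2] T [-0.01  0.03 -0.01] op 1.004
turn 0.0022 then shift 0.2 -0.7 168.8
```

View pics/s1c.png

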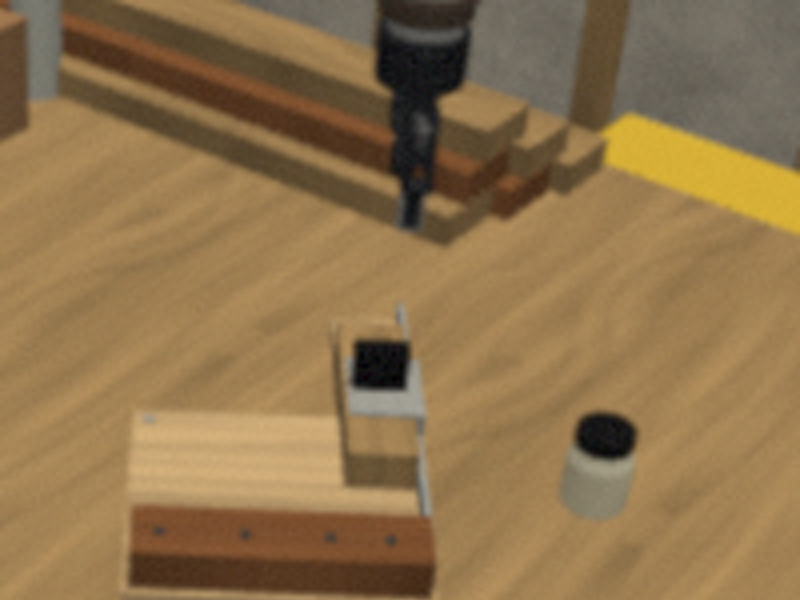

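The gripper stands above the handle, which is the black block at crop (380,365), and the way down is clear of the jar. I'll descend and grip.

{"fn": "send_rows", "kwargs": {"series": [[0,0,25,0],[0,0,40,0],[0,0,40,0],[0,0,35,0],[0,0,18,0],[0,0,8,0],[0,0,0,0]]}}

```text
clock: 4.47
eef_pos: [0.5331, 0.2243, 0.1386]
tcp_rot: [3.141, -0.001, 0.64]
force: [-0.8, 0.1, -0.2]
opening: 0.999
```

{"fn": "send_rows", "kwargs": {"series": [[0,0,0,0],[0,0,0,0],[0,0,0,0],[0,0,0,0],[0,0,0,0],[0,0,0,0],[0,0,0,0]], "hand": 0}}

```text
clock: 5.35
eef_pos: [0.5329, 0.2246, 0.1384]
tcp_rot: [-3.141, -0.001, 0.64]
force: [-2.3, 0.4, 5.3]
opening: 0.251
```

```bash
python3 d.py .533 .227 .134 .64
```

```text
t 5.35 pos [0.5329 0.2246 0.1384] rpy [-3.1415e+00 -7.0000e-04  6.4030e-01] F [-2.3  0.4  5.3] T [0.18 0.36 0.43] op 0.251
turn 0.0003 then shift 1.5 -1.9 4.4
```

{"fn": "send_rows", "kwargs": {"series": [[0,5,0,0],[0,10,0,0],[0,12,0,0],[0,12,0,0],[0,12,0,0],[0,12,0,0],[0,10,0,0],[0,4,0,0],[0,0,0,0]]}}

```text
clock: 6.48
eef_pos: [0.5801, 0.1624, 0.1384]
tcp_rot: [3.141, -0.002, 0.64]
force: [4.6, 0.9, 4.0]
opening: 0.252
```

```bash
python3 d.py .584 .161 .138 .64
```

```text
t 6.47 pos [0.5801 0.1624 0.1384] rpy [ 3.1405e+00 -2.4000e-03  6.3960e-01] F [4.6 0.9 4. ] T [ 0.41 -0.74  0.46] op 0.252
turn -0.0004 then shift 2.3 3.5 0.4
```

{"fn": "send_rows", "kwargs": {"series": [[0,2,0,0],[0,2,0,0],[0,2,0,0],[0,0,0,0]]}}

```text
clock: 6.98
eef_pos: [0.582, 0.1598, 0.1384]
tcp_rot: [-3.137, -0.002, 0.642]
force: [-5.8, 15.0, 6.6]
opening: 0.249
```

{"fn": "send_rows", "kwargs": {"series": [[0,2,0,0],[0,2,0,0],[0,0,0,0]]}}

```text
clock: 7.35
eef_pos: [0.5824, 0.1594, 0.1385]
tcp_rot: [-3.131, -0.002, 0.645]
force: [-20.0, 33.1, 11.5]
opening: 0.249
```

```bash
python3 d.py .584 .161 .138 .64
```

```text
t 7.35 pos [0.5824 0.1594 0.1385] rpy [-3.1307e+00 -1.9000e-03  6.4460e-01] F [-20.   33.1  11.5] T [ 5.15  3.18 -0.01] op 0.249
turn 0.0046 then shift 2.3 -0.3 0.5
```

The stud is butted against the plate: 38 N is felt along the slide and the motion stopped. I'll unload, release and rise.

{"fn": "send_rows", "kwargs": {"series": [[0,-4,0,0],[0,0,0,0]]}}

```text
clock: 7.6
eef_pos: [0.582, 0.1599, 0.1384]
tcp_rot: [-3.138, -0.002, 0.642]
force: [-4.5, 14.3, 6.4]
opening: 0.247
```

{"fn": "send_rows", "kwargs": {"series": [[0,0,0,0],[0,0,0,0],[0,0,0,0],[0,0,0,0],[0,0,0,0],[0,0,-20,0],[0,0,-40,0],[0,0,-40,0],[0,0,-40,0],[0,0,-10,0],[0,0,0,0]], "hand": 1}}

```text
clock: 8.98
eef_pos: [0.5826, 0.1578, 0.2879]
tcp_rot: [3.141, -0.001, 0.64]
force: [0.7, -0.3, -0.0]
opening: 1.004
```

```bash
python3 d.py .4115 -.2785 .29 1.479
```

```text
t 8.97 pos [0.5826 0.1578 0.2879] rpy [ 3.1413e+00 -6.0000e-04  6.3980e-01] F [ 0.7 -0.3 -0. ] T [-0.02 -0.04  0.03] op 1.004
turn -0.8392 then shift -450.2 -130.4 -2.1
```

{"fn": "send_rows", "kwargs": {"series": [[0,0,0,-0.168],[0,0,0,-0.168],[0,0,0,-0.168],[0,0,0,-0.168],[0,0,0,-0.167],[-20,-6,0,0],[-45,-13,0,0],[-45,-13,0,0],[-45,-13,0,0],[-45,-13,0,0],[-45,-13,0,0],[-45,-13,0,0],[-45,-13,0,0],[-45,-13,0,0],[-45,-13,0,0],[-25,-7,0,0],[0,0,0,0]]}}

```text
clock: 11.1
eef_pos: [0.4099, -0.2797, 0.2868]
tcp_rot: [-3.14, -0.001, 1.473]
force: [-0.1, -0.3, -0.1]
opening: 1.001
```

```bash
python3 d.py .4115 -.2785 .092 1.479;python3 - <<'E'
from h import *
shot('scene','s2.png');shot('top','t2.png')
i=cv2.imread('pics/t2.png')[100:260,120:320];j=cv2.imread('pics/s2.png')[130:290,180:380]
cv2.imwrite('pics/c2.png',cv2.resize(np.hstack([i,j]),None,fx=2,fy=2,interpolation=2))
E
```

```text
t 11.1 pos [ 0.4099 -0.2797  0.2868] rpy [-3.1401e+00 -5.0000e-04  1.4726e+00] F [-0.1 -0.3 -0.1] T [ 0.05 -0.05  0.05] op 1.001
turn -0.0064 then shift 1.4 1.4 194.8
```

View pics/c2.png

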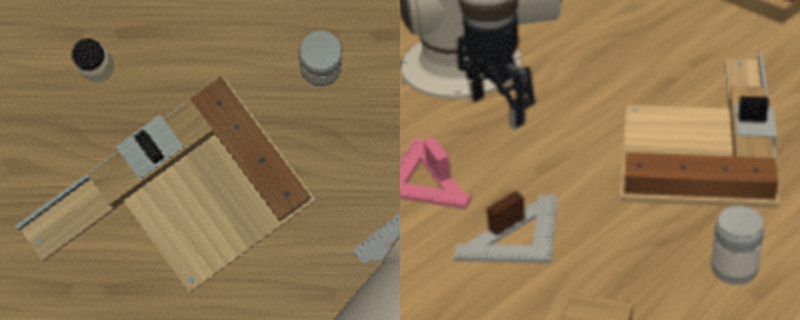

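The stud end meets the plate in both views (left crop about (215,130)). The square is untouched, with its grip at right crop (505,213). I'll descend on the grip.

{"fn": "send_rows", "kwargs": {"series": [[1,1,25,-0.006],[0,0,45,0],[0,0,45,0],[0,0,45,0],[0,0,20,0],[0,0,10,0],[0,0,4,0],[0,0,0,0]]}}

```text
clock: 12.2
eef_pos: [0.413, -0.2774, 0.0946]
tcp_rot: [3.141, 0.0, 1.485]
force: [-0.0, 0.1, 0.1]
opening: 1.001
```

{"fn": "send_rows", "kwargs": {"series": [[0,0,0,0],[0,0,0,0],[0,0,0,0],[0,0,0,0],[0,0,0,0],[0,0,0,0],[0,0,0,0]], "hand": 0, "squeeze": 70}}

```text
clock: 13.08
eef_pos: [0.4128, -0.2776, 0.0942]
tcp_rot: [3.141, 0.0, 1.485]
force: [-0.4, -0.0, 4.9]
opening: 0.249
```

```bash
python3 d.py .4115 -.2785 .092 1.479
```

```text
t 13.07 pos [ 0.4128 -0.2776  0.0942] rpy [3.1412e+00 4.0000e-04 1.4848e+00] F [-0.4 -0.   4.9] T [-0.06  0.17 -0.08] op 0.249
turn 0.0058 then shift -1.0 -1.2 2.2
```

{"fn": "send_rows", "kwargs": {"series": [[0,0,-10,0],[0,0,-30,0],[0,0,-40,0],[0,0,-40,0],[0,0,-20,0],[0,0,-5,0],[0,0,0,0]]}}

```text
clock: 13.95
eef_pos: [0.4125, -0.2773, 0.2382]
tcp_rot: [-3.141, -0.001, 1.485]
force: [0.7, 0.8, -3.5]
opening: 0.253
```

```bash
python3 d.py .494 .0804 .24 1.426
```

```text
t 13.95 pos [ 0.4125 -0.2773  0.2382] rpy [-3.1407e+00 -5.0000e-04  1.4848e+00] F [ 0.7  0.8 -3.5] T [0.02 0.06 0.01] op 0.253
turn 0.0588 then shift 365.7 29.0 -1.8
```

{"fn": "send_rows", "kwargs": {"series": [[0,0,0,0.059],[15,1,0,0],[35,3,0,0],[45,4,0,0],[45,4,0,0],[45,4,0,0],[45,4,0,0],[45,3,0,0],[45,3,0,0],[30,2,0,0],[15,1,0,0],[0,0,0,0],[0,0,0,0]]}}

```text
clock: 15.58
eef_pos: [0.4939, 0.0789, 0.2387]
tcp_rot: [-3.141, 0.0, 1.426]
force: [0.2, 0.3, -2.6]
opening: 0.246
```

```bash
python3 d.py .494 .0804 .107 1.426;python3 - <<'E'
from h import *
shot('scene','s3.png');shot('top','t3.png')
i=cv2.imread('pics/t3.png')[100:260,120:320];j=cv2.imread('pics/s3.png')[130:290,230:430]
cv2.imwrite('pics/c3.png',cv2.resize(np.hstack([i,j]),None,fx=2,fy=2,interpolation=2))
E
```

```text
t 15.57 pos [0.4939 0.0789 0.2387] rpy [-3.1412e+00  4.0000e-04  1.4255e+00] F [ 0.2  0.3 -2.6] T [-0.01  0.02 -0.03] op 0.246
turn -0.0005 then shift 1.5 -0.1 131.7
```

View pics/c3.png

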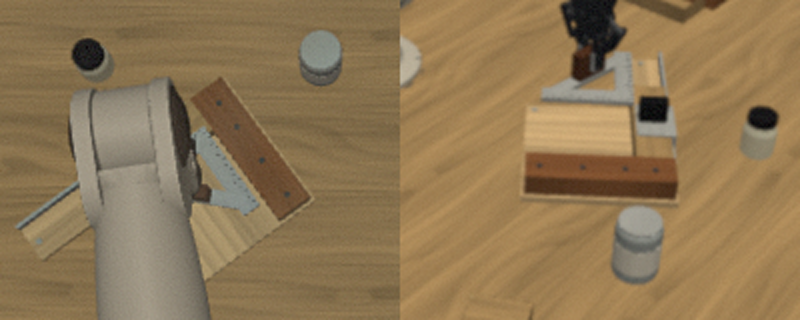

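The square hangs level and aligned over the corner (right crop corner about (630,95)), with clearance to the plate and stud. I'll lower it.

{"fn": "send_rows", "kwargs": {"series": [[1,0,15,0],[0,0,30,0],[0,0,35,0],[0,0,25,0],[0,0,12,0],[0,0,8,0],[0,0,3,0],[0,0,0,0],[0,0,0,0]]}}

```text
clock: 16.8
eef_pos: [0.4946, 0.0806, 0.1116]
tcp_rot: [3.141, -0.0, 1.426]
force: [0.1, 0.5, -2.6]
opening: 0.249
```

```bash
python3 d.py .494 .0804 .107 1.426
```

```text
t 16.8 pos [0.4946 0.0806 0.1116] rpy [ 3.1405e+00 -3.0000e-04  1.4259e+00] F [ 0.1  0.5 -2.6] T [ 0.04  0.05 -0.02] op 0.249
turn -0.0001 then shift -0.3 -0.6 4.6
```

{"fn": "send_rows", "kwargs": {"series": [[0,0,3,0],[0,0,1.5,0],[0,0,1,0],[0,0,0,0],[0,0,0,0]]}}

```text
clock: 17.42
eef_pos: [0.4943, 0.0805, 0.1062]
tcp_rot: [3.141, -0.0, 1.426]
force: [-3.7, -0.8, 6.7]
opening: 0.247
```

```bash
python3 d.py .494 .0804 .107 1.426
```

```text
t 17.43 pos [0.4943 0.0805 0.1062] rpy [ 3.1412e+00 -2.0000e-04  1.4259e+00] F [-3.7 -0.8  6.7] T [-0.04  0.83  0.06] op 0.247
turn -0.0001 then shift -0.2 -0.2 -0.8
```

The square is on the board with about 9 N down. I'll slide along the diagonal (+ty) into the corner.

{"fn": "send_rows", "kwargs": {"series": [[0,3,0,0],[0,4,0,0],[0,4,0,0],[0,3,0,0],[0,2,0,0],[0,0,0,0]]}}

```text
clock: 18.18
eef_pos: [0.508, 0.0782, 0.1063]
tcp_rot: [-3.137, 0.001, 1.428]
force: [-18.9, -1.2, 15.2]
opening: 0.248
```

{"fn": "send_rows", "kwargs": {"series": [[0,1.5,0,0],[0,1.5,0,0],[0,0,0,0]]}}

```text
clock: 18.55
eef_pos: [0.5086, 0.078, 0.1063]
tcp_rot: [-3.132, 0.001, 1.428]
force: [-36.6, -0.1, 27.2]
opening: 0.25
```

```bash
cat > j.py <<'E'
from h import *
s=manip.read_state();t=2.211;R=np.array([[np.cos(t),np.sin(t)],[-np.sin(t),np.cos(t)]])
print('t',round(s['clock'],2),'tcp in jig mm',(R@(s['eef_pos'][:2]-[.620,.062])*1e3).round(1),'z',s['eef_pos'][2].round(4),'rpy',s['tcp_rot'].round(4),'F jig',(R@s['force'][:2]).round(1),s['force'][2].round(1),'T',s['torque'].round(2),'op',round(s['opening'],3))
E
python3 j.py
```

```text
t 18.55 tcp in jig mm [79.4 79.8] z 0.1063 rpy [-3.1321e+00  1.1000e-03  1.4280e+00] F jig [21.8 29.4] 27.2 T [-0.03  5.85  0.9 ] op 0.25
```

```bash
python3 - <<'E'
from h import *
shot('scene','s4.png');shot('top','t4.png')
i=cv2.imread('pics/t4.png')[130:230,170:290];j=cv2.imread('pics/s4.png')[150:250,280:400]
cv2.imwrite('pics/c4.png',cv2.resize(np.vstack([i,j])[:],None,fx=3,fy=3,interpolation=2))
cv2.imwrite('pics/c4s.png',cv2.resize(j,None,fx=6,fy=6,interpolation=2))
E
```

```text
(no output)
```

View pics/c4.png

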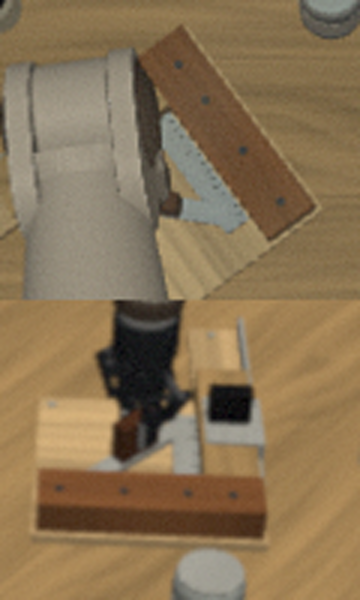

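View pics/c4s.png

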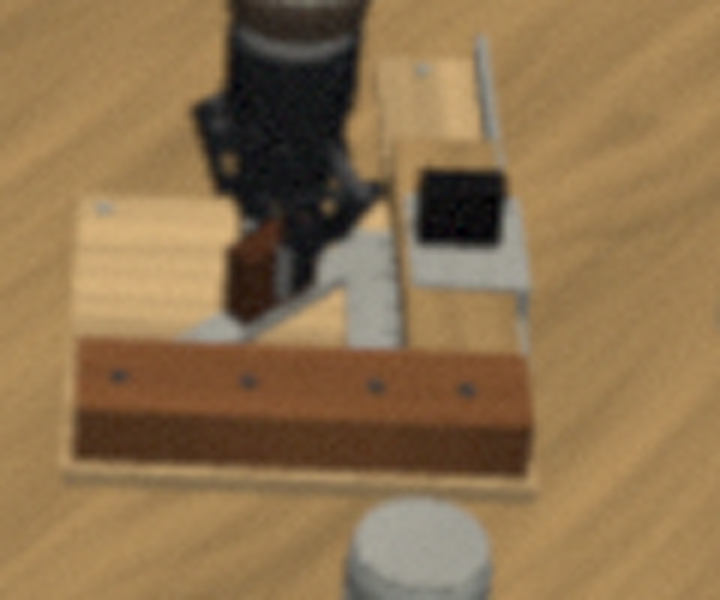

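The square's right leg is flush on the stud, but the top view leaves a sliver along the plate. The x reaction of 22 N against 29 N in y is just what stud friction would give. So it's probably jammed on the stud: back off in +y, then go to the plate first.

{"fn": "send_rows", "kwargs": {"series": [[-2,-2,0,0],[-2,-2,0,0],[0,0,0,0]]}}

```text
clock: 19.02
eef_pos: [0.5085, 0.0752, 0.1062]
tcp_rot: [3.141, -0.002, 1.427]
force: [-3.9, 5.3, 4.6]
opening: 0.247
```

```bash
python3 j.py
```

```text
t 19.02 tcp in jig mm [77.2 81.5] z 0.1062 rpy [ 3.1412e+00 -2.0000e-03  1.4274e+00] F jig [ 6.6 -0. ] 4.6 T [0.81 0.72 0.57] op 0.247
```

{"fn": "send_rows", "kwargs": {"series": [[-0.7,0.7,0,0],[-0.7,0.7,0,0],[0,0,0,0]]}}

```text
clock: 19.4
eef_pos: [0.5087, 0.0747, 0.1064]
tcp_rot: [-3.139, -0.004, 1.429]
force: [-10.8, 13.6, 9.4]
opening: 0.247
```

```bash
python3 j.py
```

```text
t 19.4 tcp in jig mm [76.7 81.7] z 0.1064 rpy [-3.1391 -0.0043  1.4287] F jig [17.4  0.5] 9.4 T [2.24 2.17 0.67] op 0.247
```

Confirmed: plate contact at x = 76.7, pure +x reaction of 17 N. Now move in −y onto the stud.

{"fn": "send_rows", "kwargs": {"series": [[0.7,0.7,0,0],[0.7,0.7,0,0],[0.7,0.7,0,0],[0,0,0,0]]}}

```text
clock: 19.9
eef_pos: [0.5092, 0.0756, 0.1063]
tcp_rot: [-3.135, -0.001, 1.427]
force: [-25.9, 6.7, 18.0]
opening: 0.247
```

```bash
python3 j.py
```

```text
t 19.9 tcp in jig mm [77.  80.7] z 0.1063 rpy [-3.1354e+00 -1.3000e-03  1.4275e+00] F jig [20.8 16.8] 18.0 T [1.   3.98 0.2 ] op 0.247
```

{"fn": "send_rows", "kwargs": {"series": [[0.7,0.7,0,0],[0.7,0.7,0,0],[0,0,0,0]]}}

```text
clock: 20.27
eef_pos: [0.5096, 0.0759, 0.1063]
tcp_rot: [-3.133, 0.001, 1.427]
force: [-33.4, -0.2, 25.2]
opening: 0.245
```

```bash
python3 j.py
```

```text
t 20.27 tcp in jig mm [77.1 80.3] z 0.1063 rpy [-3.1331e+00  1.2000e-03  1.4270e+00] F jig [19.8 26.9] 25.2 T [-0.12  5.5   0.32] op 0.245
```

{"fn": "send_rows", "kwargs": {"series": [[0,0,-1,0],[0.7,-0.7,0,0],[0.7,-0.7,0,0],[0,0,0,0]]}}

```text
clock: 20.78
eef_pos: [0.5098, 0.0762, 0.1065]
tcp_rot: [-3.136, 0.004, 1.426]
force: [-19.2, -9.6, 12.9]
opening: 0.248
```

```bash
python3 j.py
```

```text
t 20.77 tcp in jig mm [77.2 79.9] z 0.1065 rpy [-3.1361  0.004   1.4262] F jig [ 3.7 21.1] 12.9 T [-1.65  3.48  0.81] op 0.248
```

{"fn": "send_rows", "kwargs": {"series": [[-0.7,0.7,0,0],[-0.7,0.7,0,0],[-0.7,0.7,0,0],[0,0,0,0]]}}

```text
clock: 21.28
eef_pos: [0.5101, 0.0757, 0.1065]
tcp_rot: [-3.132, -0.0, 1.428]
force: [-31.3, 5.2, 17.3]
opening: 0.248
```

```bash
python3 j.py
```

```text
t 21.27 tcp in jig mm [76.6 79.9] z 0.1065 rpy [-3.1322e+00 -3.0000e-04  1.4280e+00] F jig [22.9 22. ] 17.3 T [0.77 5.05 0.7 ] op 0.248
```

Both faces now react (23 N from the plate, 22 N from the stud). I'll check visually with an overlay.

```bash
python3 - <<'E'
from fit import *
shot('scene','s5.png');shot('top','t5.png')
s=manip.read_state()
th=s['tcp_rot'][2]+np.pi/4
# pinch xy by tool axis
from scipy.spatial.transform import Rotation as Ro
R=Ro.from_euler('xyz',s['tcp_rot']).as_matrix();pin=s['eef_pos']+R[:,2]*.054
print('pinch',pin)
c,si=np.cos(th),np.sin(th);R2=np.array([[c,-si],[si,c]]);o=pin[:2]-R2@[.075,.075];print('square origin',o,th)
out=[]
for cam,w in(('top',(200,130,290,220)),('scene',(285,160,375,250))):
    i=cv2.imread('pics/'+cam[0]+'5.png');K=8
    im=cv2.resize(i[w[1]:w[3],w[0]:w[2]],None,fx=K,fy=K,interpolation=2)
    im0=im.copy()
    L=np.array([(0,0),(.15,0),(.15,.03),(.03,.03),(.03,.15),(0,.15)])
    P=np.c_[L@R2.T+o,np.full(6,.02)];uv=((proj(cam,P)-[w[0],w[1]]+.5)*K).astype(int);cv2.polylines(im,[uv],True,(0,0,255),1)
    out.append(np.hstack([im0,im])[:, :])
for k,o in zip('ts',out): cv2.imwrite(f'pics/o5{k}.png',cv2.resize(o,(800,400)))
cv2.imwrite('pics/o5.png',np.vstack([cv2.resize(o,(600,300),interpolation=cv2.INTER_AREA) for o in out]))
E
```

```text
pinch [0.5096106  0.07578328 0.05250323]
square origin [0.61459827 0.06069724] 2.213477983642243
```

View pics/o5t.png

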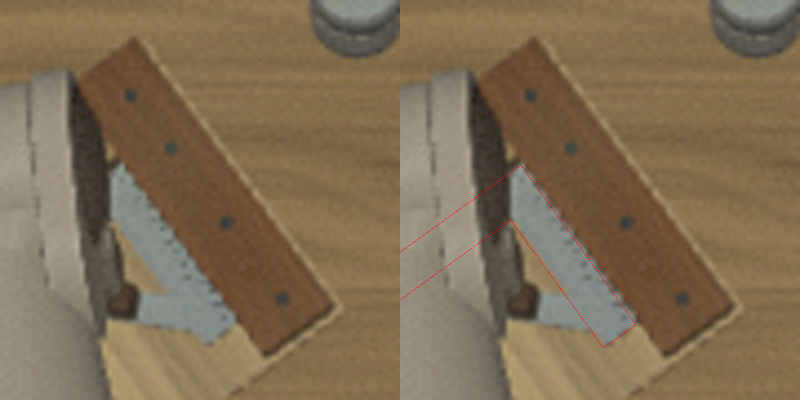

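View pics/o5s.png

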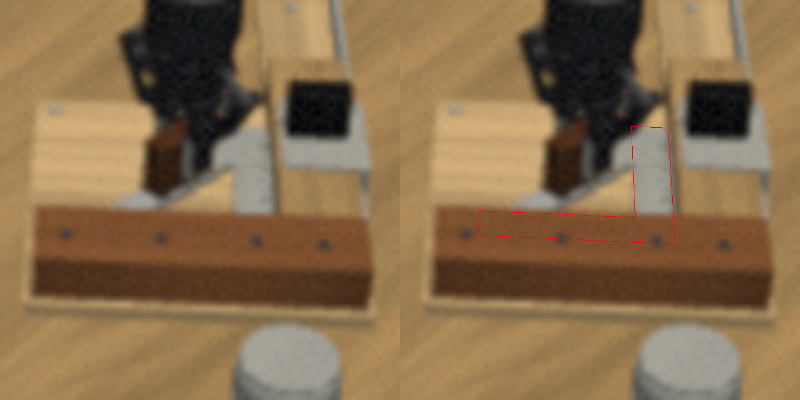

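```bash
python3 - <<'E'
from fit import *
th=2.2125;c,si=np.cos(th),np.sin(th);R2=np.array([[c,-si],[si,c]])
cam='scene';w=(320,160,380,220);K=10
i=cv2.imread('pics/s5.png');im=cv2.resize(i[w[1]:w[3],w[0]:w[2]],None,fx=K,fy=K,interpolation=2)
def line(a,b,z,col,o):
    P=np.c_[np.array([a,b])@R2.T+o,[z,z]];uv=((proj(cam,P)-[w[0],w[1]]+.5)*K).astype(int);cv2.line(im,tuple(map(int,uv[0])),tuple(map(int,uv[1])),col,1)
o=np.array([.6146,.0607])
line((0,0),(.21,0),.05,(0,0,255),o);line((0,0),(.15,0),.02,(0,255,0),o)
line((0,-.063),(0,.185),.05,(255,0,0),o)
line((0,.03),(.15,.03),.02,(0,255,255),o)
cv2.imwrite('pics/o6.png',im)
E
```

```text
(no output)
```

View pics/o6.png

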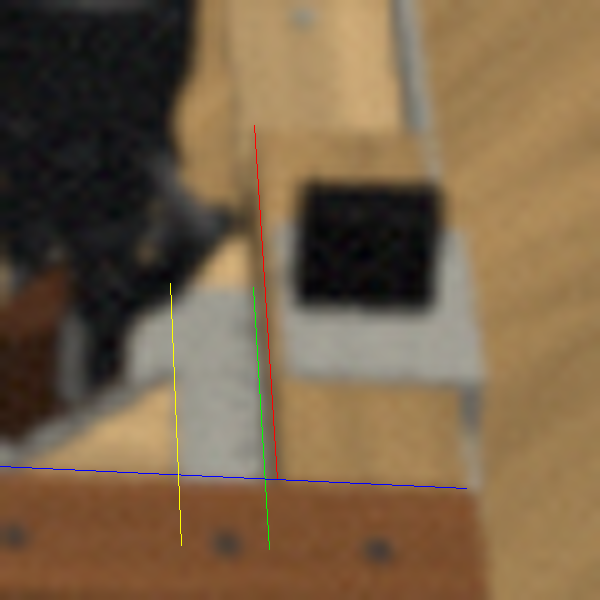

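The seated-pose overlay fits within 1 px. The stud top edge is red, the plate edge blue and the leg's outer edge green, and no gap shows. I'll add a little plate force so friction can't be carrying all of it, then check it's steady.

{"fn": "send_rows", "kwargs": {"series": [[-0.7,0.7,0,0],[-0.4,0.4,0,0],[0,0,0,0],[0,0,0,0],[0,0,0,0],[0,0,0,0],[0,0,0,0],[0,0,0,0]]}}

```text
clock: 22.38
eef_pos: [0.5103, 0.0754, 0.1067]
tcp_rot: [-3.13, -0.002, 1.429]
force: [-36.0, 12.5, 21.3]
opening: 0.249
```

```bash
python3 j.py; python3 - <<'E'
from h import *
shot('scene','s7.png');shot('top','t7.png')
i=cv2.imread('pics/t7.png')[110:230,120:290];j=cv2.imread('pics/s7.png')[150:270,280:450]
cv2.imwrite('pics/c7.png',cv2.resize(np.vstack([i,j]),None,fx=2.4,fy=2.4,interpolation=2))
E
python3 j.py
```

```text
t 22.38 tcp in jig mm [76.3 80. ] z 0.1067 rpy [-3.1303e+00 -2.2000e-03  1.4290e+00] F jig [31.6 21.4] 21.3 T [2.04 6.17 0.58] op 0.249
t 22.48 tcp in jig mm [76.3 80. ] z 0.1067 rpy [-3.1303e+00 -2.3000e-03  1.4290e+00] F jig [31.3 22.3] 21.8 T [1.95 6.09 0.61] op 0.248
```

View pics/c7.png

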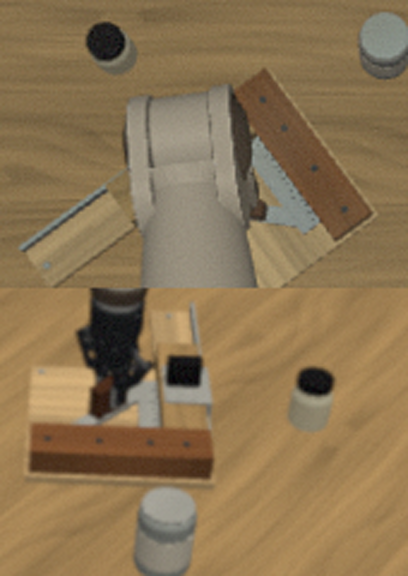

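The square sits flush on the stud and plate, the stud is closed, the bystanders haven't moved and the forces are steady. Handing in.

```bash
python3 -c "
from station import manip
print(manip.job_done())"
```

```text
the job is handed in; nothing more can be done
None
```

I slid the stud home by its black handle until it stopped against the plate with about 38 N of reaction. Then I gripped the grey aluminium square by its brown grip, laid it on the board and pressed it into the corner. The job was handed in at about 22.5 s with the square still gripped and pressed; no verdict was reported.

**First press:** it jammed by friction on the stud and left a sliver of gap at the plate. I backed off, brought the square to the plate first and then onto the stud.

**Last checks:**
- **Pressing force:** steady at about 31 N towards the plate and 22 N towards the stud, with about 21 N downward. These are forces at the wrist, so friction takes some of them and the actual contact forces are lower.
- **Seating:** the outline expected for a seated square matched the stud and plate edges to about 1 pixel (roughly 2 mm) in the side view. That overlay was made just before the last small push, and the final pictures showed no gap.
- **Bystanders:** the jar and tin look unmoved in the final pictures. I did not check the offcut at the end, but the arm did not work near it.

**Disagreement:** the tool position put the square's corner about 1–5 mm from my first picture-based estimate of the jig corner (up to 5 mm along the plate). I put this down to error in that estimate. The handle position also came out about 4 mm off along the plate, and the forces and overlay agree with a seated square.

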